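# Park the saline bottle at the top of its lane

### The arm

A 6-joint arm with a two-finger parallel gripper is mounted at the origin on the work surface. World frame = base frame: x ahead of the robot, y to its left, z up, the work surface at z = 0. Lengths are in m, angles in degrees, forces in N, time in s.
With the tool pointing down it reaches from about 0.3 to 0.85 m from the base axis. Payload 4.2 kg.
Tool frame: the origin (TCP) lies at the very end of the fingers, on their centre line; the grasp point (between the pads) lies 19 mm behind it; z points along the fingers, y is the direction in which the jaws open and shut (so a half turn about z gives the same grasp; the last joint's range is limited). The gripper opens to 91 mm and grips with 3 to 60 N. Pads are 32 mm wide; open, the fingers measure 118 mm over their backs; the gripper's body (76 mm by 178 mm) begins 60 mm behind the grasp point.
Start: joints at [74.083, 18.312, 89.639, -0, 72.044, -1.146], TCP at [0.147, 0.556, 0.214] pointing down, gripper open.
Joint ranges: [-177.97, 177.97], [-48.28, 115.42], [12.27, 149.76], [-77.06, 257.06], [2.81, 150.46], [-146.56, 146.56]. Speed limits (degrees/s): [147.25, 147.25, 180, 180, 180, 180].

### API

Orientations are given as [roll, pitch, yaw] about the fixed x, y, z axes, in that order (R = Rz(yaw) Ry(pitch) Rx(roll)).
In Python, from plant import telemetry, viewer, order gives the robot as it stands.
- The arm moves only by the shell command python3 -m inch 'ROWS' [FORCE]. ROWS is JSON, a list of rows, each a list of 3 entries, a list of its own where there are three numbers: the closure, from 0 (fully open) to 1 (shut), then the shift along the tool's x, y, z in mm, then the turn about the tool's z in rad. In form: [[jaw, [tx, ty, tz], twist], ...]. A call has 1 to 10 rows; each row shifts and turns the commanded pose from where the row before left it, along the tool's axes as they then stand; what a row does not reach is not made up. A row lasts 1/10 s, in which the tool goes at most 50 mm and 8.59 degrees, less where a joint would pass 70% of its speed; a pose out of reach is approached as far as the arm can. A call with a gripper value outside its range is refused whole. The fingers move at their own pace and stop on an object; FORCE is the grip in N (left out, the last holds). Time passes only in rows, so rows that do not move let the fingers close. It gives the time, the measured TCP pose, the force and the opening at its end, in the units of the state.
- telemetry.get_state(): the state, without advancing time (a new reading comes with each control period).
- viewer.camera(name): name is "scene" or "top"; returns the picture (400x640x3 uint8, blue, green, red); there is no depth.
- viewer.calibration(name): a dict with "fov_y" (degrees; the focal length in pixels is half the picture's height over the tangent of half this angle, whatever the lens; pixels are square), "cx", "cy" (the principal point, pixels), "eye" and "attitude" of the camera in the world. Camera axes: x right, y down, z forward; pixel columns grow to the right and rows downward; lengths in m; the calibration is good to about 2 mm. A picture is of the moment at which its call begins. calibration takes no time and is no camera call.
- order.job_done(): hands the job in, once; it reports no verdict.
The state is a dict: "time_s": time; "qpos": joint angles; "qvel": joint speeds; "joint_torque": joint torques, N m; "tool_pos": TCP position; "orientation": TCP orientation; "contact_force": force on the tool from outside, world axes, zero at the start; "ft_torque": the same for the moment, N m; "opening": finger opening in m.
Only numpy, scipy, OpenCV 4.12 (cv2) and the standard library are available. Lean on these libraries where they do the work, as an engineer would, in place of code of your own. Each camera call takes 0.05 s, during which the arm holds its last target.

### The job

Two containers lie on their sides at the foot of the sloping steel bottle rack. With the fingertips, push the glass saline bottle (the one with the narrow neck) gently up its lane until it settles in the rest against the back stop, so that the foot of the lane is free for the next delivery; never let it run back down, and do not pinch or lift it. Leave the straight-sided jar where it lies in the other lane, disturb nothing else, and take your hand away at the end.

Things in the scene. Friction and masses are not known exactly. Their poses are not given: they have to be found in the camera images.
- rack: Fixed stainless steel bottle rack, 236 mm wide (y), 205 mm deep (x), 93 mm high: two equal lanes side by side, each 112 mm wide inside, centres at y = +58 and -58 mm. Origin: on the table under the rack; x is horizontal and points up the lanes, from the low front lip (inner face at x = -115 mm, deck there at z = 20 mm) to the back stop; z up.
- rest (a point): Middle of the rack's rest, between the lanes, on the line where the axis of a 51 mm container lies when home against the stop (rack x = 52, z = 66 mm). The rest is a black-floored trough 44 mm long behind the crest (x = 33, z = 46 mm), 4 mm lower; its floor falls slightly to the back stop, an upright plate with face at x = 77 mm. A container stays there by itself.
- ramp: Sloping deck of the rack (fixed to it), rising 10 degrees. Origin: on the deck, at the front lip's inner face, midway between the lanes; x up the slope, z square to the deck. 150 mm from lip to crest. Lip 8 mm high, 4 mm thick; side walls and divider 22 mm high. A container rolls back freely unless something is kept behind it. Nothing stands within 100 mm in front of the lip.
- bottle: Loose glass saline bottle with paper label, narrow neck and aluminium cap, lying across the foot of either lane against the lip: barrel 51 mm in diameter and 68 mm long, overall 102 mm, 130 to 270 g. Origin: on its axis at the middle of the barrel, at the start 25.5 mm above the deck and 18.5 mm up the slope from the lip's inner face; its y axis runs along the bottle towards the neck.
- jar: White straight-sided plastic jar with a screw lid as wide as itself, 51 mm in diameter, 66 mm long, loose, lying across the foot of the other lane against the lip; to be left there. Origin: on its axis, half-way along.
- vial_a: Small glass vial, 24 mm in diameter, 50 mm high, standing on the table beside the rack (its +y side); leave alone. Origin: centre of its underside.
- vial_b: Another such vial, standing beside the rack on its -y side; leave alone. Origin: centre of its underside.
- tape: Roll of plaster tape lying flat on the table beside the rack, 60 mm in diameter, 25 mm high; leave alone. Origin: centre of its underside.
- alcohol: Clear bottle of alcohol, 56 mm in diameter, 125 mm high, standing beside the rack's +y side; leave alone. Origin: centre of its underside.
- vaccine_box: White carton 45 x 75 x 50 mm high, on the table beside the rack's -y side; leave alone. Origin: centre of its underside.
- sanitiser: White pump bottle of hand gel, 72 mm in diameter, 197 mm high, on the table to the robot's right of the rack; leave alone. Origin: centre of its underside.
Things that resemble listed ones, but are neither listed nor needed, are in the scene too. What is shaped like the bottle but black is not meant.

How it is judged:
By the outcome, as a careful person would: the job done as asked, in the order asked, and still so for the second after the job is handed in, with the robot touching nothing.
It also fails if it takes over 40 s, if anything falls off the work surface, if the arm or the gripper's body presses on something with over 40 N, if the wrist force passes 120 N, or if a joint passes its speed limit or range.

## Working session

There is one attempt and no reset: what is moved stays moved. The work goes in short steps, Python scripts to look and compute and a shell command to move; the robot and the scene stay as the last step left them, time stands still between calls to the robot, and variables do not carry over. Pictures are saved under pics/ and viewed, and the job is handed in when it is done.

```bash
mkdir -p pics; ls
python3 - <<'E'
from plant import telemetry, viewer, order
import cv2
for n in("scene","top"):
    cv2.imwrite(f"pics/{n}0.png",viewer.camera(n)); print(viewer.calibration(n))
print(telemetry.get_state())
E
```

```text
pics
{'fov_y': 52.03676973310153, 'cx': 323.5978451670766, 'cy': 196.66309228302688, 'eye': array([ 1.35233253, -0.16632966,  0.80472532]), 'attitude': array([-132.12318173,   -0.29796987,   82.39233313])}
{'fov_y': 57.60809079433317, 'cx': 317.3176498546115, 'cy': 196.17152522091635, 'eye': array([ 0.35329212, -0.05314008,  1.19308654]), 'attitude': array([-170.28709615,    1.15829591,  -90.82560676])}
{'time_s': 0.1, 'qpos': array([ 7.40837116e+01,  1.83495105e+01,  8.97022601e+01,  1.21793739e-03,
        7.20444536e+01, -1.14813472e+00]), 'qvel': array([-0.07990937, -0.01135582, -0.09796207, -0.09915668,  0.04329394,
       -0.01437179]), 'joint_torque': array([ 6.48847545e-04, -4.13336599e+01, -2.32509559e+01,  7.28798239e-02,
        4.20560210e-02, -4.42799683e-05]), 'tool_pos': array([0.14645563, 0.55554226, 0.21316973]), 'orientation': array([-1.79903818e+02, -3.08583318e-03,  1.65231467e+02]), 'contact_force': array([ 0.31985522, -0.01108596, -0.27207099]), 'ft_torque': array([ 0.00074448, -0.01679888, -0.01727755]), 'opening': 0.0910857532536299}
```

View pics/scene0.png

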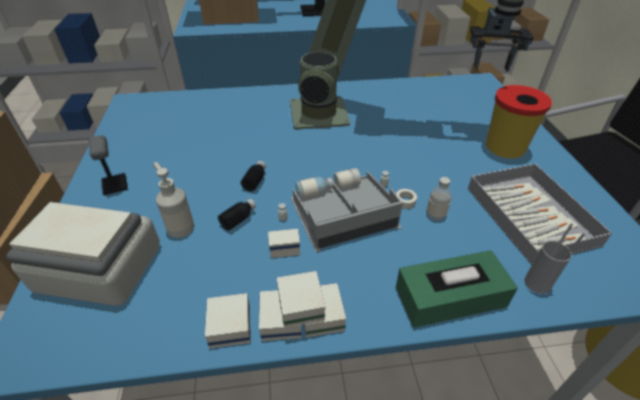

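View pics/top0.png

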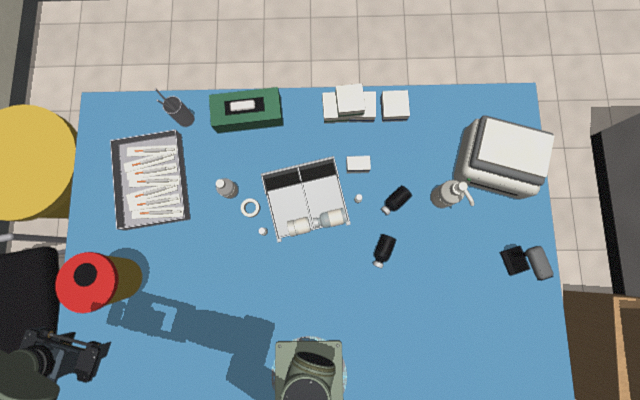

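Run:
```python
import cv2
a=cv2.imread("pics/top0.png");b=cv2.imread("pics/scene0.png")
cv2.imwrite("pics/topc.png",cv2.resize(a[145:250,250:375],None,fx=5.6,fy=5.6,interpolation=2))
cv2.imwrite("pics/scc.png",cv2.resize(b[155:255,270:420],None,fx=5.3,fy=5.3,interpolation=2))
```

```text
(no output)
```

View pics/topc.png

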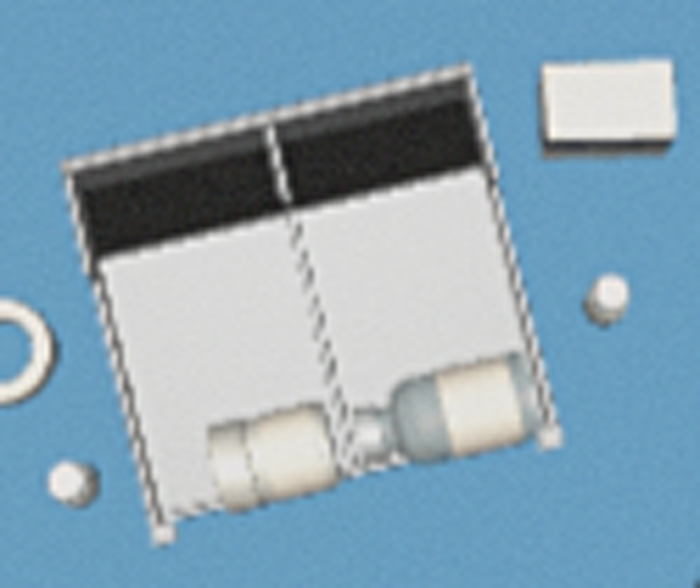

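View pics/scc.png

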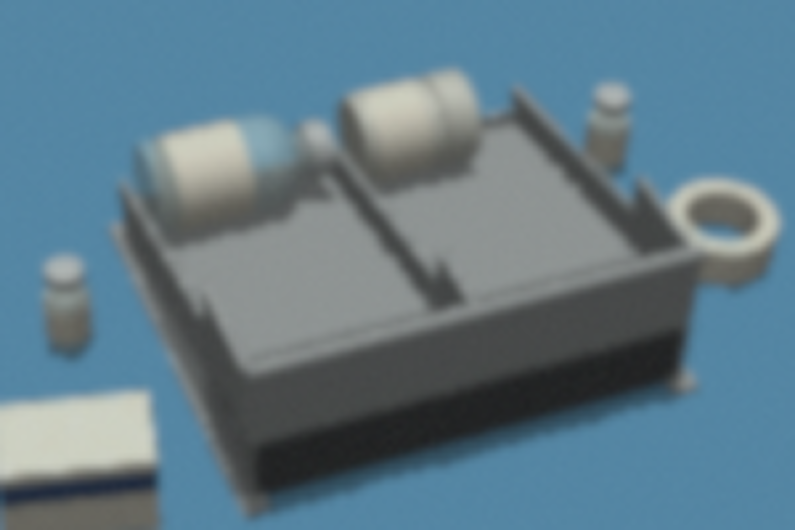

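Candidates, by top-view pixel:
- Clear bottle with narrow neck and label, in the robot's right lane: (332,218).
- Jar with a full-width lid, in the left lane: (300,226).
- Black look-alikes on the table: (397,199) and (384,249).
- Alcohol bottle: (227,187).

The crop confirms the choice: glass ends, label, and a cap at about (316,222) pointing to the divider. That is the bottle, at (332,218). Next I measure the rack and bottle.

```bash
cat > h.py <<'E'
import numpy as np
from plant import viewer
from scipy.spatial.transform import Rotation as R
def cam(n):
    c=viewer.calibration(n); f=200/np.tan(np.radians(c['fov_y']/2))
    return f,c['cx'],c['cy'],np.array(c['eye']),R.from_euler('xyz',c['attitude'],degrees=True).as_matrix()
def cast(n,p,z):
    f,cx,cy,e,M=cam(n); d=M@np.array([(p[0]-cx)/f,(p[1]-cy)/f,1]); return e+d*(z-e[2])/d[2]
def proj(n,P):
    f,cx,cy,e,M=cam(n); q=M.T@(np.array(P)-e); return np.array([cx+f*q[0]/q[2],cy+f*q[1]/q[2]])
E
python3 - <<'E'
from h import *
from scipy.optimize import least_squares
T=lambda u,v:(250+(u+.5)/5.6-.5,145+(v+.5)/5.6-.5)
S=lambda u,v:(270+(u+.5)/5.3-.5,155+(v+.5)/5.3-.5)
# (cam, pixel, rack xyz)
ob=[("top",T(100,261),(.033,.114,.046)),("top",T(487,168),(.033,-.114,.046)),
("top",T(66,165),(.080,.118,.093)),("top",T(470,68),(.080,-.118,.093)),
("scene",S(248,373),(.080,-.118,.093)),("scene",S(695,252),(.080,.118,.093))]
for n,p,r in ob: print(n,r,cast(n,p,r[2]).round(4))
def w(x,r): c,s=np.cos(x[2]),np.sin(x[2]); return np.array([x[0]+c*r[0]-s*r[1],x[1]+s*r[0]+c*r[1],r[2]])
for sel in (ob[:2],ob[:4],ob):
    s=least_squares(lambda x:np.concatenate([cast(n,p,r[2])[:2]-w(x,r)[:2] for n,p,r in sel]),[.45,0,.2])
    print(s.x,np.degrees(s.x[2]),(s.fun*1e3).round(1))
x=s.x; c,sn=np.cos(x[2]),np.sin(x[2])
inv=lambda P:np.array([c*(P[0]-x[0])+sn*(P[1]-x[1]),-sn*(P[0]-x[0])+c*(P[1]-x[1])])
# bottle outline at axis height: barrel ends
for nm,n,p in(("base","top",T(537,395)),("shoulder","top",T(392,425)),("cap","top",T(355,437)),("base","scene",S(150,185)),("jarmid","top",T(270,455))):
    print(nm,n,(inv(cast(n,p,.05))*1e3).round(1))
for nm,q in (("start",(-.1012,-.058,.048)),("foot",(-.119,-.118,0)),("footL",(-.119,.118,0)),("rest",(.052,-.058,.066))):
    print(nm,w(x,q).round(4),proj("top",w(x,q)).round(1))
E
```

```text
top (0.033, 0.114, 0.046) [0.5691 0.1274 0.046 ]
top (0.033, -0.114, 0.046) [ 0.6196 -0.0959  0.046 ]
top (0.08, 0.118, 0.093) [0.6148 0.1394 0.093 ]
top (0.08, -0.118, 0.093) [ 0.666 -0.086  0.093]
scene (0.08, -0.118, 0.093) [ 0.6711 -0.0891  0.093 ]
scene (0.08, 0.118, 0.093) [0.6184 0.1343 0.093 ]
[0.56214724 0.00846965 0.22234355] 12.739346846904992 [-0.1  0.5  0.1 -0.5]
[0.56228423 0.00871966 0.22319278] 12.788004458131356 [-0.1  0.2 -0.1 -0.8  0.7 -2.1 -0.4  2.6]
[0.56378405 0.00737667 0.22426891] 12.849662087421793 [-1.5  1.6 -1.7  0.5 -0.7 -0.8 -2.   3.8  3.1  0.8  2.8 -5.9]
base top [-103.3 -108. ]
shoulder top [-100.3  -24.6]
cap top [-101.9   -2.7]
base scene [-103.2 -106.4]
jarmid top [-100.4   46.1]
start [ 0.478  -0.0717  0.048 ] [329.9 218.3]
foot [ 0.474  -0.1341  0.    ] [348.8 220.8]
footL [0.4215 0.096  0.    ] [278.8 237.9]
rest [ 0.6274 -0.0376  0.066 ] [318.4 171.1]
```

```bash
python3 -m inch '[[0.7,[-27,-37,0],0],[0.7,[-27,-37,0],0],[0.7,[-27,-37,0],0],[0.7,[-27,-37,0],0],[0.7,[-27,-37,0],0],[0.7,[-27,-37,0],0],[0.7,[-27,-37,0],0],[0.7,[-27,-37,0],0],[0.7,[-20,-30,0],-0.12],[0.7,[-10,-15,0],-0.12]]' 20
cat >> h.py <<'E'
X=np.array([.5628,.008]); YAW=np.radians(12.8)
def goal(rx,ry,z):
    from plant import telemetry
    s=telemetry.get_state(); M=R.from_euler('xyz',s['orientation'],degrees=True).as_matrix()
    c,sn=np.cos(YAW),np.sin(YAW); P=np.array([X[0]+c*rx/1e3-sn*ry/1e3,X[1]+sn*rx/1e3+c*ry/1e3,z/1e3])
    d=np.array(s['tool_pos'])[:2]-X
    print('t',s['time_s'],'rack',((c*d[0]+sn*d[1])*1e3).round(1),((-sn*d[0]+c*d[1])*1e3).round(1),'z',(s['tool_pos'][2]*1e3).round(1),'open',round(s['opening'],4))
    print('rot',s['orientation'].round(2),'twist',round(-np.radians((np.degrees(YAW)+180-s['orientation'][2]+180)%360-180),3),'shift mm',((M.T@(P-s['tool_pos']))*1e3).round(1),'F',s['contact_force'].round(2))
E
python3 -c "from h import *;goal(-170,-71,120)"
```

```text
time_s: 1.1
tool_pos: [0.2993, 0.1619, 0.2138]
orientation: [-180.0, -0.0, 179.1]
contact_force: [-1.2, 0.7, 0.4]
opening: 0.0271
t 1.1 rack -222.8 208.5 z 213.8 open 0.0271
rot [-1.7995e+02 -2.0000e-02  1.7909e+02] twist -0.239 shift mm [-117.6 -258.9   93.9] F [-1.21  0.74  0.36]
```

```bash
python3 -m inch '[[0.7,[0,-20,0],-0.12],[0.7,[0,-20,0],-0.12],[0.7,[-10,-42,0],0],[0.7,[-10,-42,0],0],[0.7,[-10,-42,0],0],[0.7,[-10,-42,0],0],[0.7,[-10,-30,0],0],[0.7,[0,0,0],0]]'
python3 -c "from h import *;goal(-170,-71,120)"
```

```text
time_s: 1.9
tool_pos: [0.3951, -0.0603, 0.2136]
orientation: [-179.9, 0.0, -167.5]
contact_force: [-0.4, -0.3, -0.8]
opening: 0.0272
t 1.9 rack -178.7 -29.5 z 213.6 open 0.0272
rot [-1.7995e+02  1.0000e-02 -1.6755e+02] twist -0.006 shift mm [ -8.9 -41.4  93.7] F [-0.36 -0.29 -0.81]
```

```bash
python3 -m inch '[[0.7,[-2,-21,0],-0.006],[0.7,[-2,-20,20],0],[0.7,[0,0,40],0],[0.7,[0,0,34],0],[0.7,[0,0,0],0]]'
python3 - <<'E'
from h import *
import cv2
goal(-168,-71,39)
for n,(a,b,c,d) in(("top",(150,250,260,380)),("scene",(130,250,260,420))):
    i=viewer.camera(n); cv2.imwrite(f"pics/{n}1.png",cv2.resize(i[a:b,c:d],None,fx=4.7,fy=4.7,interpolation=2))
E
```

```text
time_s: 2.4
tool_pos: [0.4024, -0.095, 0.1164]
orientation: [179.7, -0.5, -166.9]
contact_force: [-0.5, -0.1, 0.3]
opening: 0.0275
t 2.4 rack -179.2 -64.9 z 116.4 open 0.0275
rot [ 179.69   -0.53 -166.94] twist 0.005 shift mm [-11.9  -6.6  77.3] F [-0.46 -0.12  0.33]
```

View pics/top1.png

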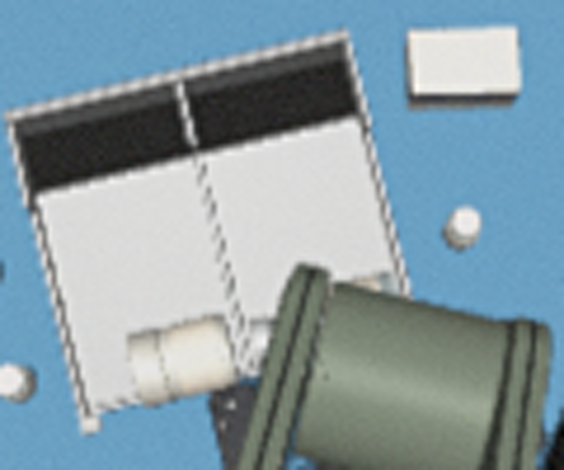

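View pics/scene1.png

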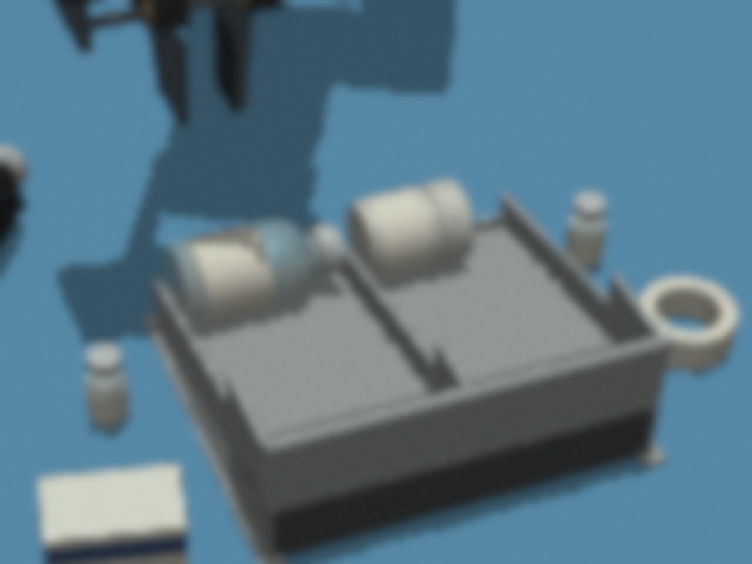

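The fingers stand clear behind the bottle (top view about (325,235), scene tips about (297,153)), and nothing has moved. I go down to push height next.

```bash
python3 -m inch '[[0.7,[0,-3,30],0],[0.7,[0,0,30],0],[0.7,[0,0,16],0],[0.7,[0,0,0],0],[0.7,[0,0,0],0]]'
python3 -c "from h import *;goal(-143,-71,39)"
```

```text
time_s: 3.0
tool_pos: [0.4087, -0.0997, 0.0455]
orientation: [-179.9, 0.2, -166.9]
contact_force: [-0.7, -0.6, -0.7]
opening: 0.0272
t 3.0 rack -174.1 -70.9 z 45.5 open 0.0272
rot [-1.7992e+02  1.6000e-01 -1.6693e+02] twist 0.005 shift mm [-31.1  -0.3   6.6] F [-0.68 -0.57 -0.67]
```

```bash
python3 -m inch '[[0.7,[-10,0,5],0.004],[0.7,[-8,0,2],0],[0.7,[-4,0,0],0],[0.7,[0,0,0],0],[0.7,[0,0,0],0]]'
python3 -c "from h import *;goal(-143,-71,39)"
python3 -m inch '[[0.7,[-2,0,0],0],[0.7,[-2,0,0],0],[0.7,[-1,0,0],0]]'; python3 -m inch '[[0.7,[-1,0,0],0],[0.7,[-1,0,0],0]]'; python3 -m inch '[[0.7,[-1,0,0],0],[0.7,[-1,0,0],0]]'
python3 - <<'E'
from h import *
import cv2
goal(-143,-71,39)
i=viewer.camera("scene"); cv2.imwrite(f"pics/scene2.png",cv2.resize(i[130:250,260:420],None,fx=4.7,fy=4.7,interpolation=2))
E
```

```text
time_s: 3.5
tool_pos: [0.4286, -0.0945, 0.037]
orientation: [180.0, -0.0, -167.2]
contact_force: [0.3, 1.2, 0.0]
opening: 0.0275
t 3.5 rack -153.5 -70.2 z 37.0 open 0.0275
rot [ 1.7999e+02 -1.0000e-02 -1.6716e+02] twist 0.001 shift mm [-10.5  -0.8  -2. ] F [0.32 1.18 0.01]
time_s: 3.8
tool_pos: [0.4337, -0.0935, 0.037]
orientation: [-180.0, 0.0, -167.2]
contact_force: [-0.0, 0.6, 0.5]
opening: 0.0274
time_s: 4.0
tool_pos: [0.4355, -0.0931, 0.0369]
orientation: [180.0, 0.0, -167.2]
contact_force: [-0.5, 0.8, 0.4]
opening: 0.0274
time_s: 4.2
tool_pos: [0.4374, -0.0926, 0.0369]
orientation: [180.0, -0.0, -167.2]
contact_force: [0.4, 0.2, -1.1]
opening: 0.0277
t 4.2 rack -144.5 -70.3 z 36.9 open 0.0277
rot [ 179.99   -0.   -167.18] twist 0.0 shift mm [-1.5 -0.7 -2.1] F [ 0.38  0.25 -1.06]
```

View pics/scene2.png

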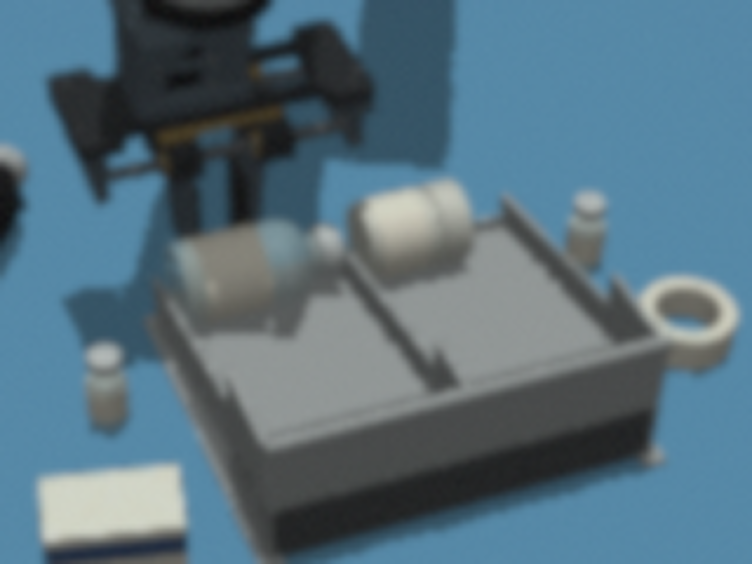

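```bash
python3 -m inch '[[0.7,[-2,0,-0.4],0],[0.7,[-2,0,-0.4],0],[0.7,[-2,0,-0.4],0],[0.7,[-2,0,-0.4],0],[0.7,[-2,0,-0.4],0],[0.7,[-2,0,-0.4],0]]'
python3 - <<'E'
from h import *
import cv2
goal(-135,-71,39)
i=viewer.camera("scene"); cv2.imwrite(f"pics/scene3.png",cv2.resize(i[130:250,260:420],None,fx=4.7,fy=4.7,interpolation=2))
E
```

```text
time_s: 4.85
tool_pos: [0.4493, -0.0899, 0.0393]
orientation: [180.0, -0.0, -167.2]
contact_force: [-1.0, -0.3, 0.3]
opening: 0.0277
t 4.85 rack -132.4 -70.3 z 39.3 open 0.0277
rot [ 179.99   -0.   -167.18] twist 0.0 shift mm [ 2.6 -0.7  0.3] F [-0.97 -0.26  0.3 ]
```

View pics/scene3.png

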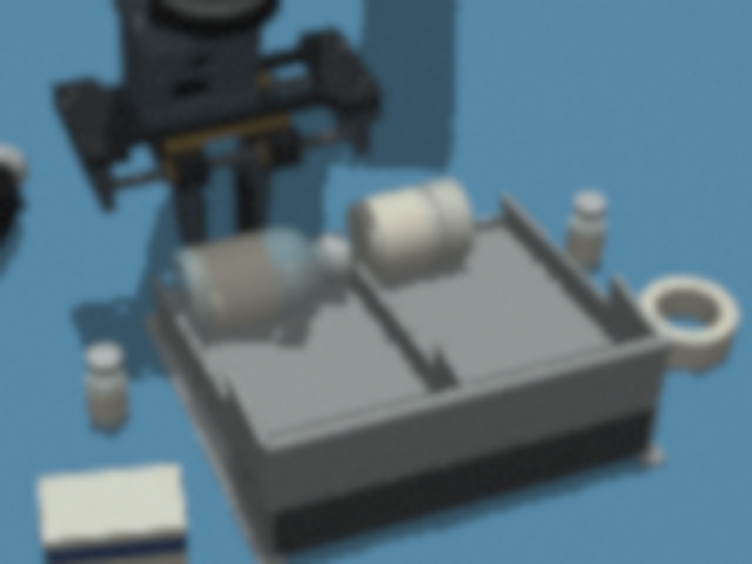

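The bottle has moved up with the fingers: cap now at about (331,184), barrel still square, jar unmoved. I keep going up the slope.

```bash
python3 -m inch '[[0.7,[-3,0,-0.5],0],[0.7,[-3,0,-0.5],0],[0.7,[-3,0,-0.5],0],[0.7,[-3,0,-0.5],0],[0.7,[-3,0,-0.5],0],[0.7,[-3,0,-0.5],0],[0.7,[-3,0,-0.5],0],[0.7,[-3,0,-0.6],0],[0.7,[-3,0,-0.6],0],[0.7,[-3,0,-0.6],0]]'
python3 - <<'E'
from h import *
import cv2
goal(-135,-71,39)
i=viewer.camera("scene"); cv2.imwrite(f"pics/scene4.png",cv2.resize(i[130:250,260:420],None,fx=4.7,fy=4.7,interpolation=2))
E
```

```text
time_s: 5.9
tool_pos: [0.4786, -0.0832, 0.0447]
orientation: [180.0, 0.0, -167.2]
contact_force: [-2.1, -0.4, 2.0]
opening: 0.0275
t 5.9 rack -102.3 -70.3 z 44.7 open 0.0275
rot [ 179.99    0.   -167.18] twist 0.0 shift mm [32.7 -0.7  5.7] F [-2.07 -0.41  2.02]
```

View pics/scene4.png

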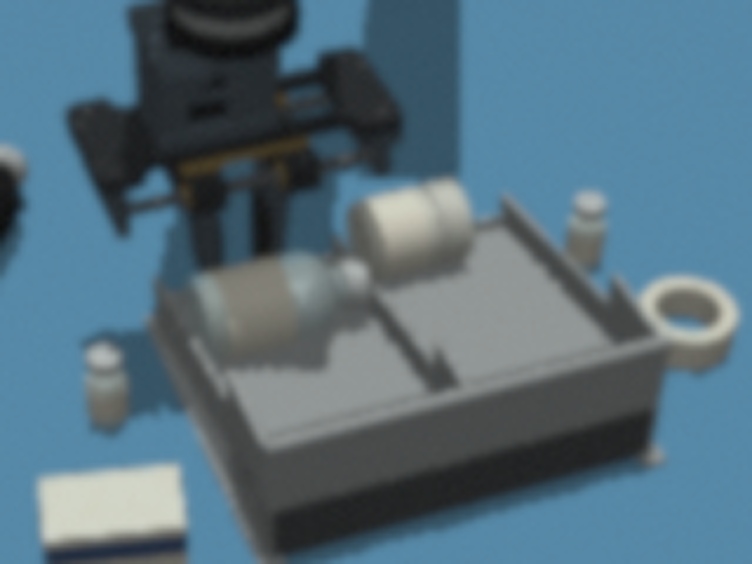

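The bottle is about 40 mm up its lane and square (label centre about (315,195), cap (336,189)). I continue.

```bash
python3 -m inch '[[0.7,[-3,0,-0.5],0],[0.7,[-3,0,-0.5],0],[0.7,[-3,0,-0.5],0],[0.7,[-3,0,-0.5],0],[0.7,[-3,0,-0.5],0],[0.7,[-3,0,-0.5],0],[0.7,[-3,0,-0.5],0],[0.7,[-3,0,-0.6],0],[0.7,[-3,0,-0.6],0],[0.7,[-3,0,-0.6],0]]'
python3 -m inch '[[0.7,[-3,0,-0.5],0],[0.7,[-3,0,-0.5],0],[0.7,[-3,0,-0.5],0],[0.7,[-3,0,-0.5],0],[0.7,[-3,0,-0.5],0],[0.7,[-3,0,-0.5],0],[0.7,[-3,0,-0.5],0],[0.7,[-3,0,-0.6],0],[0.7,[-3,0,-0.6],0],[0.7,[-3,0,-0.6],0]]'
python3 - <<'E'
from h import *
import cv2
goal(-135,-71,39)
i=viewer.camera("scene"); cv2.imwrite(f"pics/scene5.png",cv2.resize(i[130:250,260:420],None,fx=4.7,fy=4.7,interpolation=2))
E
```

```text
time_s: 6.95
tool_pos: [0.5079, -0.0766, 0.05]
orientation: [180.0, 0.0, -167.2]
contact_force: [-1.2, -0.9, 0.7]
opening: 0.0275
time_s: 7.95
tool_pos: [0.5371, -0.0699, 0.0553]
orientation: [180.0, 0.0, -167.2]
contact_force: [-0.9, -0.8, 1.0]
opening: 0.0272
t 7.95 rack -42.3 -70.3 z 55.3 open 0.0272
rot [ 179.99    0.   -167.18] twist 0.0 shift mm [92.7 -0.7 16.3] F [-0.9  -0.79  1.03]
```

View pics/scene5.png

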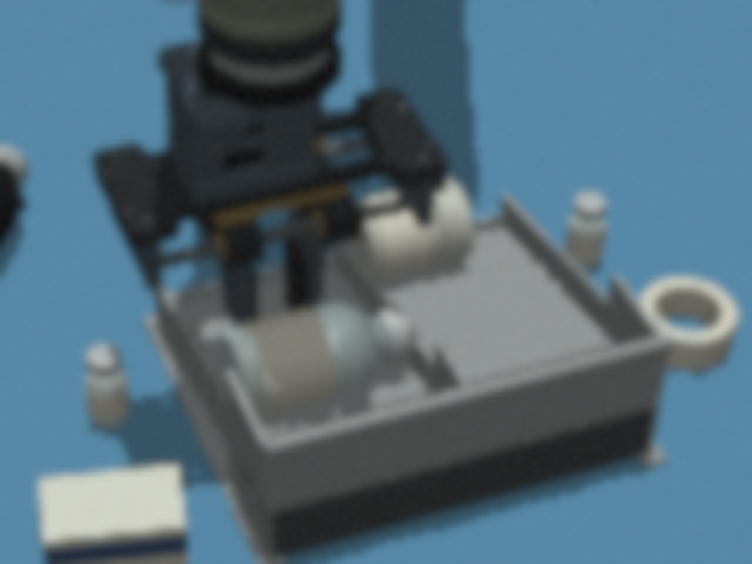

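The bottle is nearing the crest and still square. I slow down from here.

```bash
python3 -m inch '[[0.7,[-3,0,-0.5],0],[0.7,[-3,0,-0.5],0],[0.7,[-3,0,-0.5],0],[0.7,[-3,0,-0.5],0],[0.7,[-3,0,-0.5],0],[0.7,[-3,0,-0.5],0],[0.7,[-2,0,-0.4],0],[0.7,[-2,0,-0.4],0],[0.7,[-2,0,-0.3],0],[0.7,[-1,0,-0.2],0]]'
python3 -m inch '[[0.7,[-1,0,-0.2],0],[0.7,[-1,0,-0.2],0],[0.7,[-1,0,-0.2],0],[0.7,[-1,0,-0.2],0],[0.7,[-1,0,0],0]]'
python3 - <<'E'
from h import *
import cv2
goal(10,-71,55)
i=viewer.camera("scene"); cv2.imwrite(f"pics/scene6.png",cv2.resize(i[130:250,260:420],None,fx=4.7,fy=4.7,interpolation=2))
E
```

```text
time_s: 9.0
tool_pos: [0.5615, -0.0644, 0.0596]
orientation: [180.0, 0.0, -167.2]
contact_force: [-1.3, -0.4, 0.5]
opening: 0.0278
time_s: 9.5
tool_pos: [0.5664, -0.0633, 0.0604]
orientation: [-180.0, 0.0, -167.2]
contact_force: [-1.2, 0.4, 0.6]
opening: 0.0273
t 9.5 rack -12.3 -70.3 z 60.4 open 0.0273
rot [-1.8000e+02  3.0000e-02 -1.6718e+02] twist 0.0 shift mm [-22.3  -0.7   5.4] F [-1.21  0.37  0.55]
```

View pics/scene6.png

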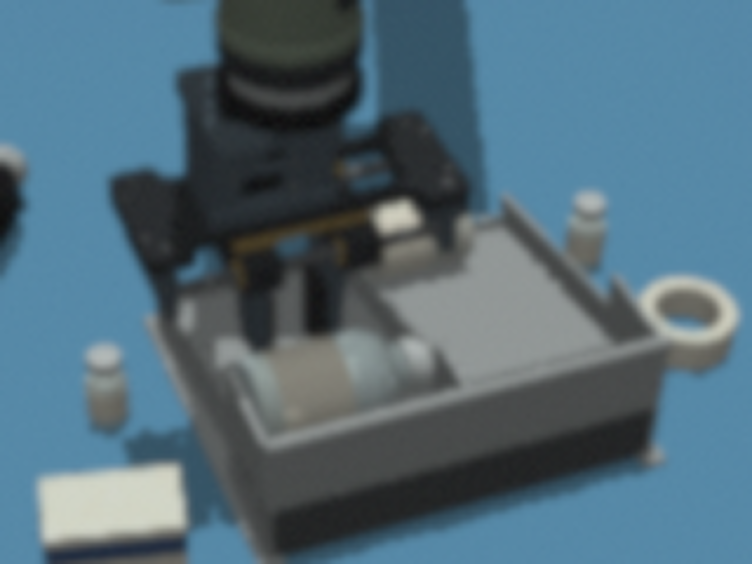

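```bash
python3 -m inch '[[0.7,[-1,0,0],0],[0.7,[-1,0,0],0],[0.7,[-1,0,0.2],0],[0.7,[-1,0,0.2],0],[0.7,[-1,0,0.2],0],[0.7,[-1,0,0.2],0],[0.7,[-1,0,0.2],0],[0.7,[-1,0,0.3],0],[0.7,[-1,0,0.3],0],[0.7,[-1,0,0.3],0]]'
python3 - <<'E'
from h import *
import cv2
goal(10,-71,55)
i=viewer.camera("scene"); cv2.imwrite(f"pics/scene7.png",cv2.resize(i[130:250,260:420],None,fx=4.7,fy=4.7,interpolation=2))
E
```

```text
time_s: 10.55
tool_pos: [0.576, -0.0611, 0.0584]
orientation: [180.0, 0.0, -167.2]
contact_force: [-0.3, 0.9, -0.1]
opening: 0.0274
t 10.55 rack -2.5 -70.3 z 58.4 open 0.0274
rot [ 180.      0.   -167.18] twist 0.0 shift mm [-12.5  -0.7   3.4] F [-0.29  0.89 -0.06]
```

View pics/scene7.png

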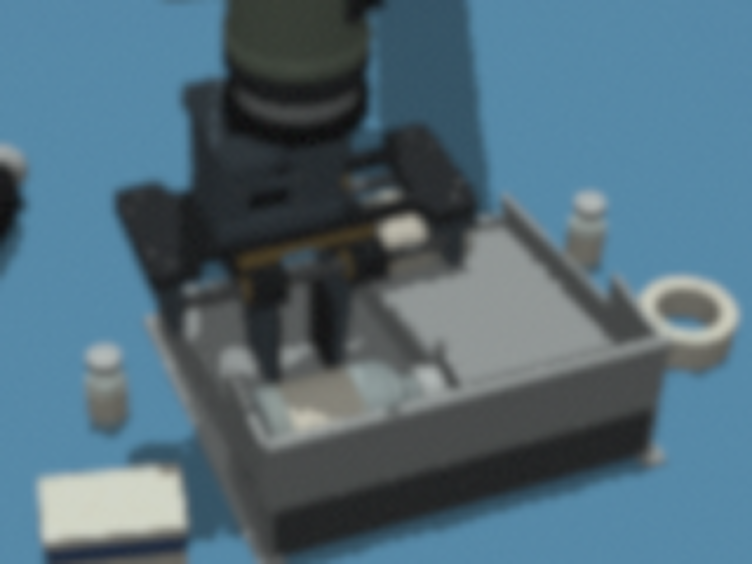

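It dropped over the crest into the trough on its own, leaving a gap to the fingers. I follow up softly to confirm it is against the stop.

```bash
python3 -m inch '[[0.7,[-2,0,0],0],[0.7,[-2,0,0],0],[0.7,[-2,0,0],0],[0.7,[-2,0,0],0],[0.7,[-1,0,0],0],[0.7,[0,0,0],0]]'
python3 - <<'E'
from h import *
import cv2
goal(10,-71,55)
i=viewer.camera("scene"); cv2.imwrite(f"pics/scene8.png",cv2.resize(i[130:250,260:420],None,fx=4.7,fy=4.7,interpolation=2))
E
```

```text
time_s: 11.2
tool_pos: [0.5848, -0.0591, 0.0584]
orientation: [180.0, 0.0, -167.2]
contact_force: [0.8, 0.2, -0.3]
opening: 0.0272
t 11.2 rack 6.6 -70.3 z 58.4 open 0.0272
rot [ 1.8000e+02  1.0000e-02 -1.6718e+02] twist 0.0 shift mm [-3.4 -0.7  3.4] F [ 0.77  0.17 -0.26]
```

View pics/scene8.png

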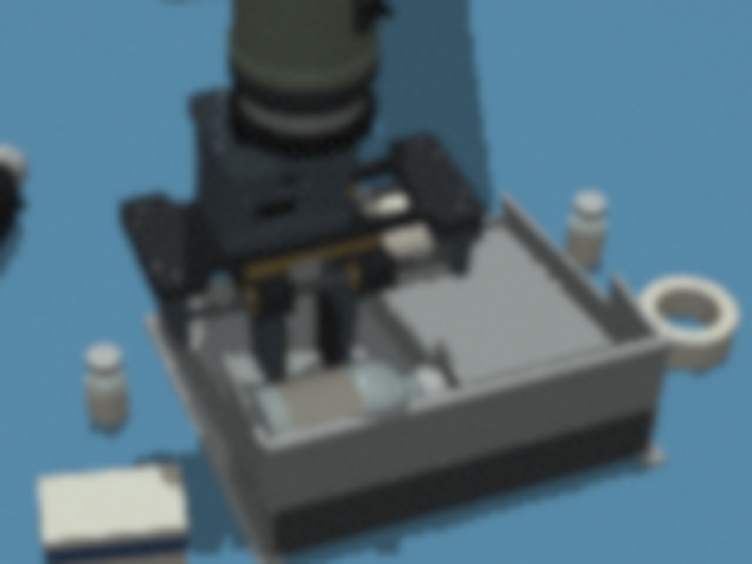

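```bash
for i in 1; do :; done; python3 -m inch '[[0.7,[-1,0,0],0],[0.7,[-1,0,0],0],[0.7,[0,0,0],0]]'; python3 -m inch '[[0.7,[-1,0,0],0],[0.7,[0,0,0],0]]'
```

```text
time_s: 11.55
tool_pos: [0.5867, -0.0587, 0.0584]
orientation: [180.0, 0.0, -167.2]
contact_force: [0.0, 0.0, 0.9]
opening: 0.0278
time_s: 11.75
tool_pos: [0.5874, -0.0584, 0.0584]
orientation: [180.0, -0.0, -167.2]
contact_force: [-1.6, -0.3, 0.0]
opening: 0.0271
```

```bash
python3 -m inch '[[0.7,[-1,0,0],0],[0.7,[0,0,0],0]]'
```

```text
time_s: 11.95
tool_pos: [0.5875, -0.0584, 0.0583]
orientation: [180.0, -0.1, -167.2]
contact_force: [-3.4, -1.3, 2.0]
opening: 0.0273
```

The force now rises with no further travel, so the bottle is firm against the stop. I back away slowly, then lift clear.

```bash
python3 -m inch '[[0.7,[1,0,0],0],[0.7,[2,0,0],0],[0.7,[3,0,0],0],[0.7,[8,0,0],0],[0.7,[15,0,-10],0],[0.7,[10,0,-30],0],[0.7,[0,0,-45],0],[0.7,[0,0,-45],0],[0.7,[20,0,-20],0],[0.7,[40,0,0],0]]'
python3 -m inch '[[0.7,[40,10,0],0],[0.7,[40,10,0],0],[0.7,[30,35,0],0],[0.7,[0,40,0],0],[0.7,[0,40,0],0],[0.7,[0,40,0],0],[0.7,[0,40,0],0],[0.7,[0,0,0],0],[0.7,[0,0,0],0]]'
python3 - <<'E'
from h import *
import cv2
goal(10,-71,55)
for n,(a,b,c,d) in(("top",(130,270,200,410)),("scene",(130,260,230,430))):
    i=viewer.camera(n); cv2.imwrite(f"pics/{n}9.png",cv2.resize(i[a:b,c:d],None,fx=3.8,fy=3.8,interpolation=2))
E
```

```text
time_s: 12.95
tool_pos: [0.4951, -0.0806, 0.212]
orientation: [-179.8, 0.5, -167.1]
contact_force: [0.5, -0.1, -0.5]
opening: 0.0274
time_s: 13.85
tool_pos: [0.3365, 0.1054, 0.2084]
orientation: [-180.0, 0.0, -167.0]
contact_force: [0.9, 0.1, 0.4]
opening: 0.0271
t 13.85 rack -199.1 145.1 z 208.4 open 0.0271
rot [-1.7998e+02  2.0000e-02 -1.6701e+02] twist 0.003 shift mm [-208.3 -216.7  153.6] F [0.87 0.09 0.4 ]
```

View pics/top9.png

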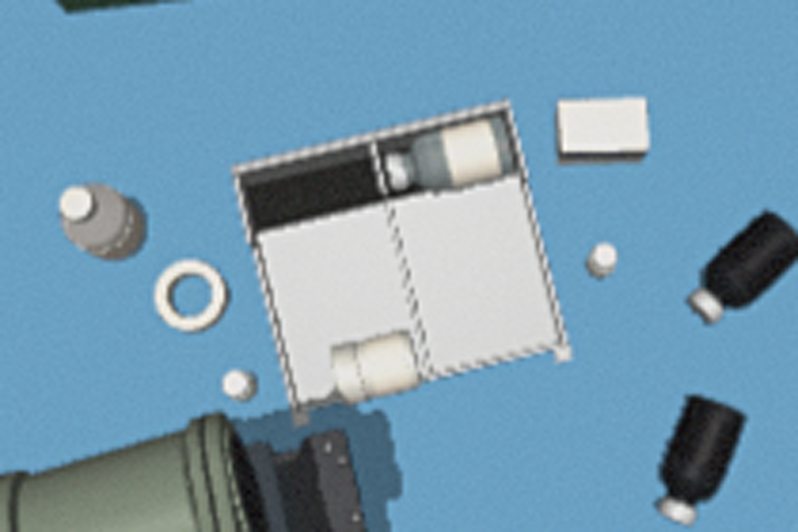

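View pics/scene9.png

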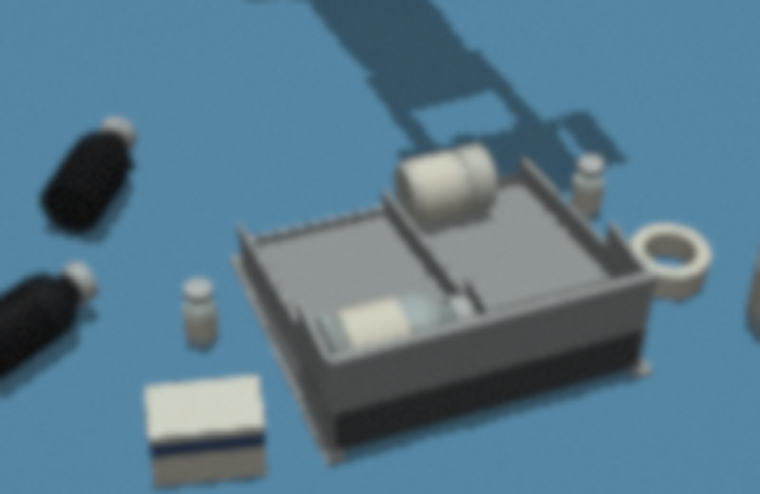

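The bottle lies in the black trough against the stop, with its label at about top (324,170) and its cap at (305,175). The jar is still at the foot of the other lane at (299,227), everything else is in place, and the arm is clear.

```bash
python3 -m inch '[[0.7,[0,0,0],0],[0.7,[0,0,0],0]]'; python3 -c "
from plant import order; print(order.job_done())"
```

```text
time_s: 14.15
tool_pos: [0.3373, 0.1041, 0.2084]
orientation: [-180.0, -0.0, -167.3]
contact_force: [0.1, -0.4, -0.4]
opening: 0.0273
the job is handed in; nothing more can be done
None
```

The saline bottle is in the rest against the back stop. I handed the job in at 14.15 s.

**What I did:** I pushed the bottle up the -y lane with two fingertips held 27 mm apart behind the barrel, without pinching or lifting it. I slowed at the crest; there it rolled the last few millimetres into the trough by itself. A light follow-up push then met a firm stop: about 4 N, with no further travel.

**Last checks:**
- **Bottle:** in the final pictures it lies square in the trough and the foot of its lane is free.
- **Other things:** the jar is still at the foot of its own lane. Nothing else in the close views (vials, tape, carton, alcohol, black bottles) appears to have moved. I did not take a last picture of the sanitiser; the arm never came near it.
- **Arm:** withdrawn and touching nothing. The force readings I took never went above about 4 N.

**Disagreement:** the two cameras differed by up to about 6 mm on the rack's back corners. I therefore judged contact with the bottle and the stop from force and pictures, not from the measured pose alone. No check failed.

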